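# Book out the screwdriver and draw it through the case's short hatch

## Robot

A 7-joint arm with a two-finger parallel gripper is mounted at the origin on a cart in front of the work surface, level with it; the furniture and walls round the work are solid. World frame = base frame: x ahead of the robot, y to its left, z up, the work surface at z = 0. Lengths are in m, angles in rad, forces in N, time in s.
With the tool pointing down it reaches from about 0.425 to 0.925 m from the base axis. Payload 6.8 kg.
Tool frame: the origin (TCP) lies at the very end of the fingers, on their centre line; the grasp point (between the pads) lies bot.grip_point_offset behind it (bot.grip_point_offset is the distance from the TCP to the grasp point, in m); z points along the fingers, y is the line along which they close (so a half turn about z gives the same grasp; the last joint's range is limited). The gripper opens to 85 mm and grips with 20 to 120 N. Pads are 22 mm wide; open, the fingers measure 114 mm over their backs; the gripper's body (76 mm by 85 mm) begins 54 mm behind the grasp point. The pads swing forward as they close: fully open they stand 13 mm farther back than shut.
Start: joints at [1.004, 0.477, 0.022, 1.555, -0.011, 1.109, -0.083], TCP at [0.299, -0.605, 0.231] pointing down, gripper open.
Joint ranges: [-2.96, 2.96], [-0.34, 2.1], [-1.41, 1.46], [0.24, 2.44], [-1.37, 4.51], [0.17, 1.92], [-2.96, 2.96]. Speed limits (rad/s): [2.39, 2.39, 3.14, 3.14, 3.14, 3.14, 3.14].

## Interface

Orientations are given as a unit quaternion [w, x, y, z].
In Python, from station import bot, imaging gives the robot as it stands. The module is installed in compiled form; this text tells all that it offers.
- The arm moves only by the tool carry_out, never from a script. Its argument "targets" is one flat list of numbers, 5 for each row, row after row: the closure in counts, from 0 (fully open) to 255 (shut), then the shift along the world's x, y, z in mm, then the turn about the world's z in degrees. A call has 1 to 20 rows; each row shifts and turns the commanded pose from where the row before left it; what a row does not reach is not made up. A row lasts 1/10 s, in which the tool goes at most 50 mm and 8.59 degrees, less where a joint would pass 70% of its speed; a pose out of reach is approached as far as the arm can. A call is refused whole if a number of a shift passes 50 or a number of a turn 8.59, either way. A call with a gripper value outside its range is refused whole. The fingers move at their own pace and stop on an object; "newtons" is the grip in N (left out, the last holds). Time passes only in rows, so rows that do not move let the fingers close. It gives the time, the measured TCP pose, the force, the opening and the grip force at its end, in the units of the state.
- bot.get_obs(): the state, without advancing time (a new reading comes with each control period).
- imaging.read_camera(name): name is "side" or "top" or "wrist"; returns a dict with "frame" (400x640x3 uint8, red, green, blue), "fov_y" (degrees; the focal length in pixels is half the picture's height over the tangent of half this angle, whatever the lens; pixels are square), "cx", "cy" (the principal point, pixels), "pose" (4x4, takes a point from camera to world coordinates); the wrist camera has in their place "tool_from_camera" (4x4, takes a point from camera to tool coordinates, whose origin is the TCP and whose axes are the flange's). Camera axes: x right, y up, looking along -z (the intrinsics and any distortion apply to the point x, -y, -z); pixel columns grow to the right and rows downward; lengths in m; the calibration is good to about 2 mm. A picture is of the moment at which its call begins: read the wrist's pose just before it. There is no depth.
- bot.hand_in(): hands the job in; it is judged then, once.
The state is a dict: "t": time; "q": joint angles; "joint_vel": joint speeds; "joint_torque": joint torques, N m; "eef_pos": TCP position; "tool_rot": TCP orientation; "contact_force": force on the tool from outside, world axes, zero at the start; "torque": the same for the moment, N m; "gripper_width": opening from 0.0 (shut) to 1.0 (fully open); "grasp_force": force on a finger pad.
Only numpy, scipy, OpenCV 4.12 (cv2) and the standard library are available. Lean on these libraries where they do the work, as an engineer would, in place of code of your own. Each camera call takes 0.05 s, during which the arm holds its last target. There are 200 camera calls.

## Task

Book the screwdriver out of its tool case: turn the white tag cylinder in the scanner's cup until its striped label faces the scanner's window squarely, and let go of it, leaving it standing in the cup. Then take the screwdriver, which is longer than the hatch, out of the case by tilting it and drawing it out handle end first, without forcing it against the case. Finish while still holding it in the gripper, still, with all of it at least 5 cm above the case's top and roughly over the case; leave the staples, mug, phone and weight alone.

Things in the scene. Friction and masses are not known exactly. Their poses are not given: they have to be found in the camera images.
- case: Fixed blue tool case, a closed box 146 mm (its x) by 276 mm (its y) by 50 mm high with one open hatch in its lid; origin at the centre of its underside, on the desk. Floor 4 mm thick, walls and lid 3 mm thick, so inside it is 140 x 270 mm and 43 mm high.
- hatch (a point): Centre of the case's hatch, at the level of the lid's top face (50 mm above the desk), axes as the case. The hatch is an open rectangle with an aluminium trim, 130 mm along x and 125 mm along y; beyond both y ends of the hatch the lid covers the inside for 72 mm.
- driver: Loose screwdriver, 188 mm long, with a round red handle 88 mm long and 24 mm thick and a thin steel shaft 6 mm thick; about 70 g, its centre of mass is in the handle. It lies on the case's floor, roughly along the case's y, both ends hidden under the lid. Origin at mid length on its underside, its own y axis runs from the tip to the handle.
- driver_handle (a point): Centre of the screwdriver's red handle on its long axis, 49 mm from the handle's end and 132 mm from the tip; 16 mm above the desk at the start. y axis from tip to handle end.
- driver_butt (a point): End of the screwdriver's handle, on its long axis.
- driver_tip (a point): Tip of the screwdriver's shaft, on its long axis.
- scanner: Fixed desktop scanner: a black base plate 6 mm thick (125 x 74 mm) with a grey block (52 x 66 mm, top 54 mm above the desk) whose dark window with a red bar looks along the scanner's own -x. Origin on the desk under the middle of the round cup; +x points from the cup to the window.
- window (a point): Centre of the scanner's window, 34 mm from the cup's middle along the scanner's +x, 32 mm above the desk.
- cup (a point): Middle of the round cup on the scanner's plate, floor of the cup (6 mm above the desk). A metal rim about 5 mm high and 44 mm inside width surrounds it.
- tag_center (a point): Centre, half-way up, of the white tag cylinder, 40 mm in diameter, 100 mm high, 120 g, loose, standing in the scanner's cup, so its top is 106 mm above the desk. Its own x axis points to the middle of its striped label, z up; an orange stripe on its grey top runs from the middle to the edge above the label. At the start the label is turned about 35 to 85 degrees away from the window, anticlockwise seen from above.
- tag_label (a point): Middle of the tag's orange-and-black striped label, on its surface (20 mm from its axis, 36 mm above its foot).
- staples_c (a point): Centre of a small red box of staples, 36 x 52 x 22 mm; a bystander.
- mug_c (a point): Centre of a brown mug, 81 x 116 x 94 mm; a bystander.
- phone_c (a point): Centre of a phone lying flat, 79 x 152 x 10 mm; a bystander.
- weight_500g_c (a point): Centre of a tan test weight, 40 mm wide, 52 mm high; a bystander.
Things that resemble listed ones, but are neither listed nor needed, are in the scene too. Of the things that look like the part that bears tag_center, the smaller one is meant.

How it is judged:
On the way, in this order (a step that is already met when the one before it is completed fails the run):
1. the tag stands in the cup, let go, its striped label facing the window (y of tag_label in the frame of scanner between -0.008 and 0.008 m and x of tag_label in the frame of scanner above 0.012 m and angle between tag_center's own z axis and vertical below 0.1 rad and horizontal distance between tag_center and cup below 0.006 m and height (world z) of tag_center below 0.062 m and contact force between the fingers and tag below 0.1 N), for 0.2 s.
2. the screwdriver is tilted through the hatch: handle end out above the lid, tip still below it (height (world z) of driver_butt above 0.06 m and height (world z) of driver_tip below 0.045 m), for 0.1 s.
At the end, for the whole second after the job is handed in: Held still by the gripper alone; tip and handle end over 30 mm above the lid (80 mm above the desk), handle within 200 mm of the hatch in plan, not touching the case. Tag let go, upright, within 6 mm of the cup's middle, label within 8 mm sideways of the line to the window (23 degrees) (all of step 1 and height (world z) of each of driver_tip, driver_butt above 0.08 m and horizontal distance between driver_handle and hatch below 0.2 m and contact force between the fingers and driver above 0.5 N and contact force between driver and case below 0.05 N and linear speed of driver below 0.05 m/s); the arm keeps its last pose, push and grip.
It fails at once if a bystander (staples, mug, phone or weight) is moved more than 25 mm (distance of any of staples_c, mug_c, phone_c, weight_500g_c from where it was at the start of the episode above 0.025 m).
It fails at once if the screwdriver is forced against the case with more than 30 N (contact force between driver and case above 30 N).
It also fails if it takes over 48 s, if anything falls off the work surface, if the arm or the gripper's body presses on something with over 40 N, if the wrist force passes 120 N, or if a joint passes its speed limit or range.

## Working session

There is one attempt and no reset: what is moved stays moved. The work goes in short steps, Python scripts to look and compute and a tool call to move; the robot and the scene stay as the last step left them, time stands still between calls to the robot, and variables do not carry over. Pictures are saved under pics/ and viewed, at most 10 in all, crops included, and the job is handed in when it is done.

Besides the shell and the picture viewer there is one more tool, called after "Call:" as name(argument=value, ...) on one line, values as JSON. carry_out: Moves the arm, as the interface text tells. Its arguments: {"type":"object","properties":{"targets":{"type":"array","items":{"type":"number"}},"newtons":{"type":"number"}},"required":["targets"]}

```bash
mkdir -p pics
cat > h.py <<'E'
import numpy as np, cv2
from station import bot, imaging
from scipy.spatial.transform import Rotation as R
def cam(n):
    o=bot.get_obs(); c=imaging.read_camera(n); c['o']=o
    if 'pose' in c: T=np.array(c['pose'])
    else:
        q=o['tool_rot']; M=np.eye(4); M[:3,:3]=R.from_quat([q[1],q[2],q[3],q[0]]).as_matrix(); M[:3,3]=o['eef_pos']
        T=M@np.array(c['tool_from_camera'])
    c['T']=T; return c
def ray(c,u,v):
    f=200/np.tan(np.radians(c['fov_y'])/2)
    d=np.array([(u-c['cx'])/f,-(v-c['cy'])/f,-1.]); return c['T'][:3,3],c['T'][:3,:3]@d
def onz(c,u,v,z):
    o,d=ray(c,u,v); return o+d*(z-o[2])/d[2]
def proj(c,p):
    f=200/np.tan(np.radians(c['fov_y'])/2)
    x=np.linalg.inv(c['T'])@np.r_[p,1]; return c['cx']+f*x[0]/-x[2], c['cy']-f*x[1]/-x[2]
def save(n,img,k=1.25): cv2.imwrite('pics/'+n,cv2.cvtColor(cv2.resize(img,None,fx=k,fy=k,interpolation=cv2.INTER_CUBIC),cv2.COLOR_RGB2BGR))
E
python3 - <<'E'
from h import *
import pickle
for n in('top','side'):
    c=cam(n); save(n+'0.png',c['frame']); pickle.dump(c,open(n+'.pkl','wb'))
    print(n,{k:v for k,v in c.items() if k not in('frame','o')})
o=bot.get_obs();print(o, bot.grip_point_offset)
E
```

```text
top {'fov_y': 50.08036906706206, 'cx': 324.55083606622424, 'cy': 188.80272589593386, 'pose': array([[-4.47705433e-03,  9.92059249e-01, -1.25691698e-01,
         3.78202738e-01],
       [-9.99988805e-01, -4.63404204e-03, -9.56626871e-04,
        -1.17973168e-01],
       [-1.53149115e-03,  1.25686008e-01,  9.92068890e-01,
         1.30178411e+00],
       [ 0.00000000e+00,  0.00000000e+00,  0.00000000e+00,
         1.00000000e+00]]), 'T': array([[-4.47705433e-03,  9.92059249e-01, -1.25691698e-01,
         3.78202738e-01],
       [-9.99988805e-01, -4.63404204e-03, -9.56626871e-04,
        -1.17973168e-01],
       [-1.53149115e-03,  1.25686008e-01,  9.92068890e-01,
         1.30178411e+00],
       [ 0.00000000e+00,  0.00000000e+00,  0.00000000e+00,
         1.00000000e+00]])}
side {'fov_y': 54.24718850005031, 'cx': 315.4448022405068, 'cy': 197.68997063781393, 'pose': array([[ 0.90876797,  0.24439063, -0.33825138,  0.07809782],
       [-0.4169633 ,  0.56442429, -0.71243724, -1.08231697],
       [ 0.01680431,  0.78847856,  0.61483264,  0.9098699 ],
       [ 0.        ,  0.        ,  0.     
[... 300 characters left out ...]
38833 ,  0.47770217,  0.02232715,  1.55633585, -0.01148297,
        1.10927873, -0.08311834]), 'joint_vel': array([ 0.00137133, -0.00086891,  0.00055294, -0.00132392, -0.00104064,
        0.00109711, -0.00287103]), 'joint_torque': array([ 4.65682082e-03, -5.97763288e+01,  1.61386382e+00, -2.81958228e+01,
        1.28656442e-02,  5.02871015e-03,  2.23648726e-05]), 'eef_pos': array([ 0.29871271, -0.60472802,  0.23043993]), 'tool_rot': array([-7.60793036e-04,  9.73798574e-01,  2.27410863e-01, -2.40910436e-04]), 'contact_force': array([ 0.34276606, -0.28934522, -0.07435823]), 'torque': array([-0.0176581 ,  0.00452993, -0.00476308]), 'grasp_force': 0.0, 'gripper_width': 0.9995584592158323} 0.0187
```

View pics/top0.png

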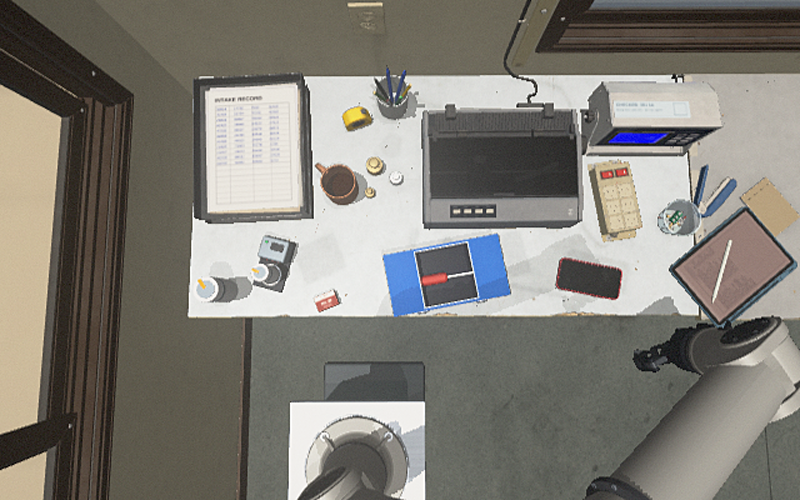

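View pics/side0.png

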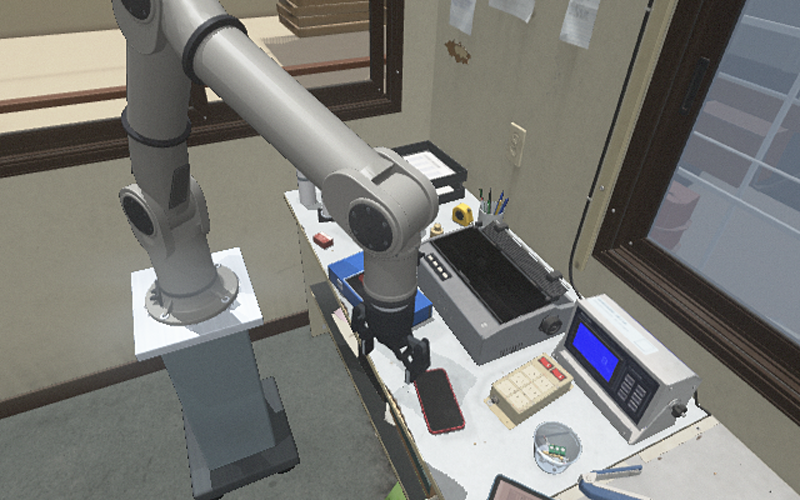

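The top view shows two tag-like cylinders, at (208,288) and at (262,270). The second one stands on the scanner and is smaller. The case is at (447,274), with the red handle pointing left (+y). I'll check with a close crop of both the tag and the case.

Run:
```python
from h import *
import pickle
c=pickle.load(open('top.pkl','rb'));f=c['frame']
a=cv2.resize(f[180:256,150:250],None,fx=6,fy=6,interpolation=cv2.INTER_CUBIC)
b=cv2.resize(f[180:256,300:415],None,fx=6,fy=6,interpolation=cv2.INTER_CUBIC)
save('crop1.png',np.vstack([a[:, :]]),1.3)
h=cv2.cvtColor(f,cv2.COLOR_RGB2HSV)
def comps(m,lo=8):
    n,l,s,ce=cv2.connectedComponentsWithStats(m.astype(np.uint8))
    return [(i,s[i][4],ce[i].round(1),s[i][:4]) for i in range(1,n) if s[i][4]>=lo],l
H,S,V=h[...,0],h[...,1],h[...,2]
for nm,m in dict(blue=(H>100)&(H<118)&(S>150)&(V>90),red=((H<6)|(H>174))&(S>150)&(V>90),orange=(H>8)&(H<25)&(S>120)&(V>150)).items():
    m=m.copy(); m[:180]=0; m[260:]=0; m[:,:150]=0; m[:,430:]=0
    cs,l=comps(m); 
    for x in cs: print(nm,*x[1:])
    if nm=='blue':
        r=cv2.minAreaRect(np.argwhere(m)[:,::-1].astype(np.float32)); print(r)
        P=np.array([onz(c,*p,.05) for p in cv2.boxPoints(r)]);print(P.round(3));print(P.mean(0))
    if nm=='red':
        i=max(cs,key=lambda x:x[1]); 
        pts=np.argwhere(l==i[0])[:,::-1]; W=np.array([onz(c,*p,.02) for p in pts]);print('handle',W.mean(0),W.min(0),W.max(0)); w,v=np.linalg.eigh(np.cov(W[:,:2].T)); print(v[:,1])
for u,v in((208,230),(210,216),(168,230)): print(onz(c,u,v,.106))
```

```text
blue 1177 [390.7 213.3] [371 187  37  53]
blue 1072 [323.2 227.4] [307 200  32  53]
((356.7700500488281, 219.5811309814453), (49.22578430175781, 94.11304473876953), 79.3150863647461)
[[ 0.492 -0.062  0.05 ]
 [ 0.542 -0.335  0.05 ]
 [ 0.4   -0.357  0.05 ]
 [ 0.351 -0.089  0.05 ]]
[ 0.44631955 -0.2106877   0.05      ]
red 42 [348.9 224.6] [339 219  19   9]
handle [ 0.4323914  -0.18891141  0.02      ] [ 0.42543868 -0.21329598  0.02      ] [ 0.44913742 -0.15933944  0.02      ]
[-0.27751315  0.96072184]
orange 9 [203.8 216.1] [202 215   5   3]
orange 21 [160.9 226.6] [158 223   6   8]
[0.41566465 0.20801983 0.106     ]
[0.45460044 0.20358839 0.106     ]
[0.4161684  0.31938884 0.106     ]
```

View pics/crop1.png

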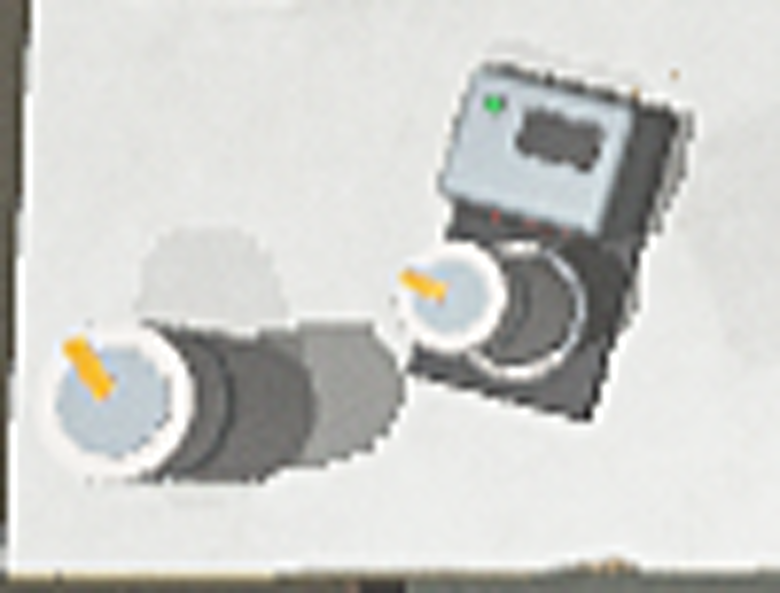

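The smaller cylinder at (262,270) in the scanner cup is the tag. Its stripe points about 65° in the world, and the window direction is about -11.5°, so it needs roughly -76° of turn. I'll move above it now.

Call:
carry_out(targets=[0,20,20,5,4,0,30,40,5,4,0,30,40,5,4,0,30,40,0,4,0,30,40,0,4,0,30,40,0,4,0,20,40,0,4,0,10,40,0,4,0,0,45,0,4,0,0,45,0,4,0,0,45,0,4,0,0,45,0,4,0,0,45,0,4,0,-5,45,0,4,0,-10,45,0,4,0,-10,45,0,4,0,-10,45,0,4,0,-10,43,0,4,0,-5,30,0,4,0,0,0,0,4])

```text
t: 2.1
eef_pos: [0.4466, 0.1781, 0.2467]
tool_rot: [-0.001, 0.595, 0.804, 0.001]
contact_force: [0.1, 0.3, -0.1]
gripper_width: 0.998
grasp_force: 0.0
```

Run:
```python
from h import *
import pickle
c=pickle.load(open('top.pkl','rb'))
print('tag top',onz(c,208.3,218.2,.106),'cup',onz(c,217.3,219.7,.01))
o=bot.get_obs();print(o['q'],o['eef_pos'],o['tool_rot'],o['t'])
w=cam('wrist'); pickle.dump(w,open('w1.pkl','wb')); save('w1.png',w['frame']); print(w['T'],w['fov_y'],w['cx'],w['cy'])
```

```text
tag top [0.44847847 0.2081581  0.106     ] cup [0.44947631 0.20705974 0.01      ]
[ 0.07252983  0.19599272 -0.64937609  1.95348925  0.13552532  1.03380621
 -0.34023337] [0.44659119 0.17813414 0.24672793] [-5.10862748e-04  5.94787607e-01  8.03882100e-01  1.00608611e-03] 2.1
[[ 0.95617426 -0.28135312 -0.08106299  0.42653017]
 [ 0.2927951   0.92006447  0.26029293  0.24453514]
 [ 0.00134895 -0.27262025  0.96212077  0.38905019]
 [ 0.          0.          0.          1.        ]] 65.78278621760285 318.29782099139464 203.15221222932408
```

View pics/w1.png

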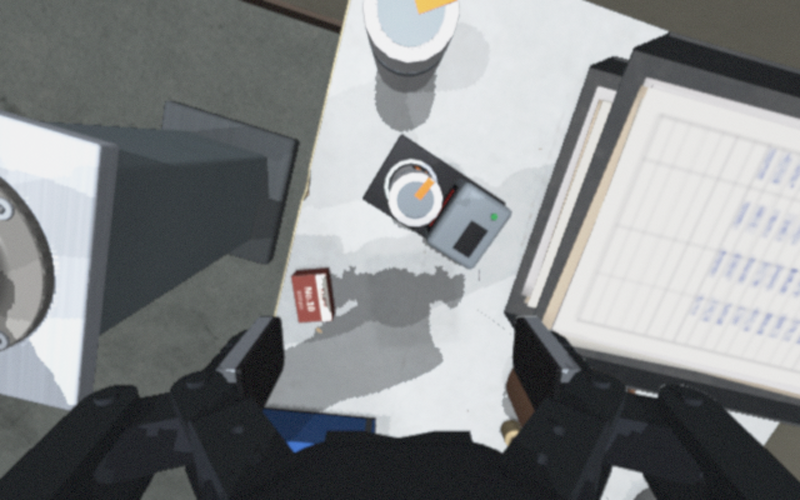

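The wrist view shows the tag top at (415,200) with its stripe pointing up-right, and the scanner block at (470,225). I'll refine these numbers.

Run:
```python
from h import *
import pickle
c=pickle.load(open('w1.pkl','rb'));f=c['frame'];h=cv2.cvtColor(f,cv2.COLOR_RGB2HSV)
sl=np.s_[100:225,285:415]
H,S,V=[h[...,i][sl].astype(int) for i in range(3)]
off=np.array([285,100])
def big(m):
    n,l,s,ce=cv2.connectedComponentsWithStats(m.astype(np.uint8)); i=1+np.argmax(s[1:,4]); return np.argwhere(l==i)[:,::-1]+off
o=big((H>5)&(H<25)&(S>120)&(V>150)); om=np.array([onz(c,*p,.106)for p in o]).mean(0)
g=(H>90)&(H<120)&(S>25)&(S<110)
for y,x in((160,332),(180,378)): print(f[y,x],h[y,x])
n,l,s,ce=cv2.connectedComponentsWithStats(g.astype(np.uint8))
for i in range(1,n):
    if s[i,4]<60: continue
    p=np.argwhere(l==i)[:,::-1]+off; r=cv2.minAreaRect(p.astype(np.float32)); z=.106 if np.hypot(*(r[0]-np.array([332,160])))<25 else .054
    P=np.array([onz(c,*q,z)[:2] for q in cv2.boxPoints(r)])
    print(s[i,4],r,'centre',P.mean(0).round(4),[(np.hypot(*(P[k]-P[k-1])).round(4),np.degrees(np.arctan2(*(P[k]-P[k-1])[::-1])).round(1)) for k in (1,2)])
# white ring + top: tag disc
w=((S<40)&(V>170)); print('orange',om)
pw=np.argwhere(w)[:,::-1]+off; pw=pw[np.hypot(*(pw-[332,160]).T)<27]; hull=cv2.convexHull(pw.astype(np.int32)); (u,v),rr=cv2.minEnclosingCircle(hull); ct=onz(c,u,v,.106)
print('white',u,v,rr,ct, np.linalg.norm(onz(c,u+rr,v,.106)-ct))
print('label angle',np.degrees(np.arctan2(*(om-ct)[1::-1])))
```

```text
[162 176 186] [103  33 186]
[49 51 53] [105  19  53]
2365 ((372.69744873046875, 178.69564819335938), (50.768497467041016, 59.77032470703125), 32.96940612792969) centre [0.504  0.1974] [(np.float64(0.0644), np.float64(75.4)), (np.float64(0.0562), np.float64(-14.8))]
505 ((331.7500305175781, 159.74998474121094), (27.577163696289062, 26.870054244995117), 45.0) centre [0.4501 0.2109] [(np.float64(0.0242), np.float64(61.9)), (np.float64(0.0252), np.float64(-27.2))]
orange [0.45389603 0.22073604 0.106     ]
white 332.0 160.0 26.925922393798828 [0.45035191 0.21087319 0.106     ] 0.024646255554544708
label angle 70.23462132965409
```

Call:
carry_out(targets=[0,3.5,32,0,0,0,0,0,-35,0,0,0,0,-40,0,0,0,0,-40,0,0,0,0,-30,0,0,0,0,-25,0,0,0,0,0,0,255,0,0,0,0,255,0,0,0,0,255,0,0,0,0,255,0,0,0,0,255,0,0,0,0,255,0,0,0,0], newtons=20)

```text
t: 3.45
eef_pos: [0.453, 0.2048, 0.0777]
tool_rot: [0.001, 0.6, 0.8, 0.001]
contact_force: [-1.7, -0.2, 5.9]
gripper_width: 0.457
grasp_force: 20.8
```

Call:
carry_out(targets=[255,0,0,0,-8,255,0,0,0,-8,255,0,0,0,-8,255,0,0,0,-8,255,0,0,0,-8,255,0,0,0,-8,255,0,0,0,-8,255,0,0,0,-8,255,0,0,0,-8,255,0,0,0,-8,255,0,0,0,0,255,0,0,0,0,255,0,0,0,0])

```text
t: 4.75
eef_pos: [0.4514, 0.2076, 0.078]
tool_rot: [-0.002, 0.974, 0.229, 0.001]
contact_force: [-6.4, 4.2, 11.5]
gripper_width: 0.46
grasp_force: 24.4
```

Call:
carry_out(targets=[0,0,0,0,0,0,0,0,0,0,0,0,0,0,0,0,0,0,0,0,0,0,0,0,0,0,0,0,0,0,0,0,0,20,0,0,0,0,40,0,0,0,0,40,0,0,0,0,40,0,0,0,-30,30,0,0,0,0,0,0,0,0,0,0,0])

```text
t: 6.05
eef_pos: [0.4524, 0.174, 0.2466]
tool_rot: [-0.0, 0.974, 0.227, 0.001]
contact_force: [-0.5, -1.0, -0.2]
gripper_width: 1.0
grasp_force: 0.0
```

Run:
```python
from h import *
import pickle
w=cam('wrist'); pickle.dump(w,open('w2.pkl','wb'))
t=cam('top'); pickle.dump(t,open('top2.pkl','wb'))
a=cv2.resize(w['frame'],(800,500)); save('w2.png',a,1)
print(w['o']['eef_pos'],w['o']['tool_rot'],w['o']['q'],w['o']['contact_force'],proj(w,[.45,.21,.106]))
```

```text
[0.45235493 0.17398274 0.24655992] [-4.29779506e-05  9.73992293e-01  2.26580239e-01  6.38143683e-04] [-0.27416953  0.15953273 -0.24631032  1.96700722  0.04582994  1.01901017
 -1.65512886] [-0.52543927 -0.95775074 -0.16047301] (np.float64(282.25999341350126), np.float64(178.0933877495138))
```

View pics/w2.png

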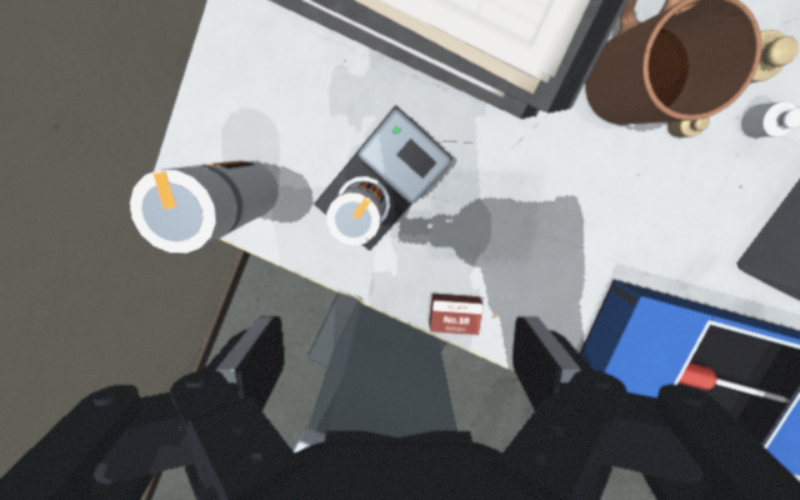

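The stripe at (355,218)→(370,200) now points squarely at the block, to about 3°, and the tag stands free in the cup. Next is the driver.

Call:
carry_out(targets=[100,5,-20,0,6,100,10,-30,0,6,100,10,-35,0,6,100,5,-35,0,6,100,0,-35,0,6,100,0,-35,0,6,100,0,-35,0,6,100,0,-35,0,6,100,-10,-35,0,6,100,-10,-35,0,6,100,-10,-35,0,6,100,-10,-35,0,6,100,-7,-24,0,6,100,0,0,0,0,100,0,0,0,0,100,0,0,0,0])

```text
t: 7.75
eef_pos: [0.4356, -0.2479, 0.2454]
tool_rot: [-0.001, 0.613, 0.79, 0.0]
contact_force: [0.3, 0.6, -0.2]
gripper_width: 0.606
grasp_force: 0.0
```

Run:
```python
from h import *
import pickle
w=cam('wrist'); pickle.dump(w,open('w3.pkl','wb')); save('w3.png',w['frame'])
f=w['frame'];h=cv2.cvtColor(f,cv2.COLOR_RGB2HSV).astype(int);H,S,V=h[...,0],h[...,1],h[...,2]
m=((H<6)|(H>174))&(S>140)&(V>80)
n,l,s,ce=cv2.connectedComponentsWithStats(m.astype(np.uint8))
for i in range(1,n):
    if s[i,4]<100: continue
    p=np.argwhere(l==i)[:,::-1]; r=cv2.minAreaRect(p.astype(np.float32)); print(s[i,4],r)
    print(np.array([onz(w,*q,.016) for q in cv2.boxPoints(r)]).round(4))
print(w['o']['eef_pos'],w['o']['tool_rot'],w['o']['q'],w['o']['gripper_width'])
for p in ([.4463,-.2107,.05],[.433,-.189,.016]): print(proj(w,p))
```

```text
940 ((333.5577087402344, 119.90806579589844), (21.094970703125, 59.619380950927734), 5.572197437286377)
[[ 0.4302 -0.2168  0.016 ]
 [ 0.4199 -0.1508  0.016 ]
 [ 0.4435 -0.147   0.016 ]
 [ 0.455  -0.2129  0.016 ]]
[ 0.43555606 -0.24789854  0.24536139] [-8.90932288e-04  6.13118047e-01  7.89990796e-01  9.14600717e-05] [ 0.43523754  0.1792362  -0.04745832  1.94319357  0.00915224  1.02104668
  0.63453559] 0.6061159429516593
(np.float64(336.14797877567526), np.float64(150.0320020074546))
(np.float64(328.45383848369084), np.float64(125.849080820582))
```

View pics/w3.png

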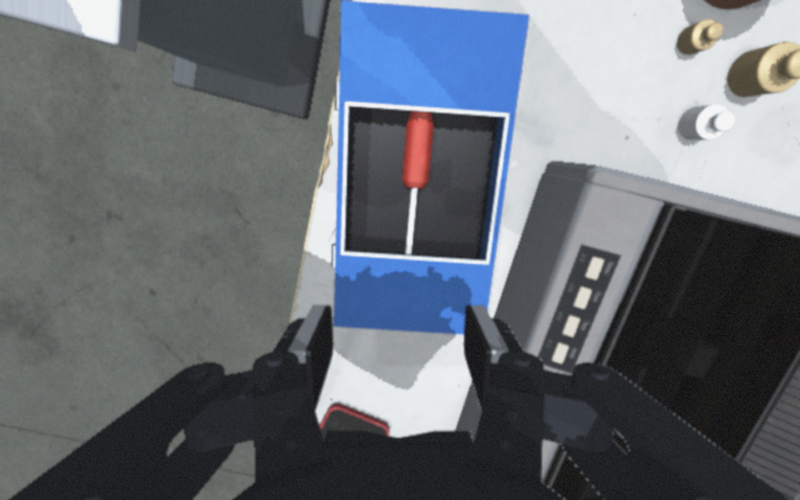

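The wrist view shows the hatch with its corners at (346,102), (508,115), (489,263) and (343,251). The red handle runs from (420,112) to (414,187), which measures 24 mm wide as specified. The grasp goes at about (0.4355,-0.171), 44 mm from the butt.

Call:
carry_out(targets=[100,0,38,0,-5,100,0,39,0,0,100,0,0,-35,0,100,0,0,-45,0,100,0,0,-45,0,100,0,0,-40,0,100,0,0,0,0,100,0,0,0,0])

```text
t: 8.6
eef_pos: [0.4353, -0.1718, 0.0816]
tool_rot: [-0.001, 0.647, 0.762, -0.0]
contact_force: [0.2, -0.2, -0.5]
gripper_width: 0.606
grasp_force: 0.0
```

Run:
```python
from h import *
import pickle
w=cam('wrist'); pickle.dump(w,open('w4.pkl','wb')); save('w4.png',w['frame'])
o=w['o'];print(o['eef_pos'],o['tool_rot'],o['contact_force'],o['gripper_width'])
c=pickle.load(open('w3.pkl','rb')); P=[onz(c,u/1.25,v/1.25,.05)[:2].round(4) for u,v in((346,102),(508,115),(489,263),(343,251))];print(P,np.mean(P,0))
```

```text
[ 0.43534105 -0.17175571  0.08155812] [-6.55109346e-04  6.47090188e-01  7.62413170e-01 -1.35378633e-04] [ 0.20703968 -0.20746307 -0.50229772] 0.6064659395488952
[array([ 0.3693, -0.1589]), array([ 0.5007, -0.1356]), array([ 0.5252, -0.261 ]), array([ 0.3936, -0.2831])] [ 0.4472  -0.20965]
```

View pics/w4.png

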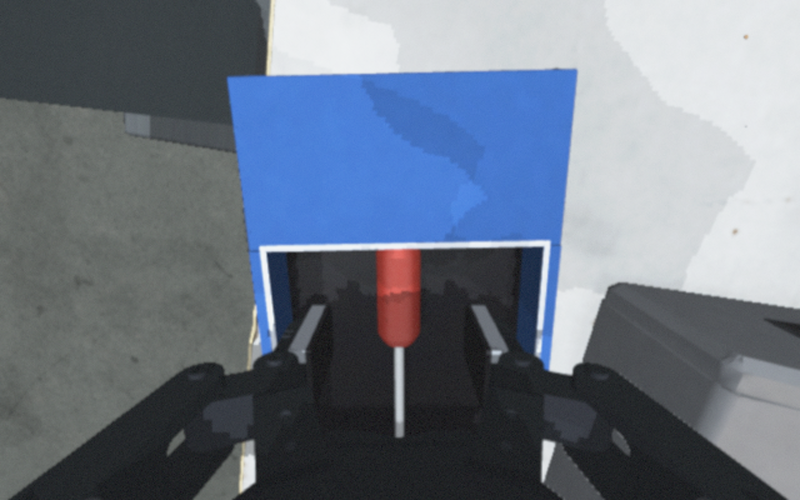

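The fingers straddle the handle evenly, with its axis at column 399, and it's aligned. I'll descend and grip.

Call:
carry_out(targets=[100,0,0,-25,0,100,0,0,-25,0,100,0,0,-15,0,100,0,0,-8,0,100,0,0,0,0,255,0,0,0,0,255,0,0,0,0,255,0,0,0,0,255,0,0,0,0,255,0,0,0,0], newtons=20)

```text
t: 9.65
eef_pos: [0.4362, -0.1729, 0.0095]
tool_rot: [0.001, 0.648, 0.762, 0.001]
contact_force: [-1.1, 1.7, 8.0]
gripper_width: 0.273
grasp_force: 19.6
```

Call:
carry_out(targets=[255,0,0,5,0,255,0,0,0,0,255,0.8,-5,0,0,255,0.8,-5,0,0,255,0.8,-5,0,0,255,0.8,-5,0,0,255,0,0,0,0,255,0,0,0,0])

```text
t: 10.45
eef_pos: [0.4383, -0.1927, 0.0131]
tool_rot: [-0.0, 0.648, 0.762, -0.0]
contact_force: [-0.2, 0.6, -1.0]
gripper_width: 0.279
grasp_force: 19.9
```

Call:
carry_out(targets=[255,0.5,-3,0,0,255,0.5,-3,0,0,255,0.3,-2,0,0,255,0,0,0,0,255,0,0,0,0])

```text
t: 10.95
eef_pos: [0.4396, -0.2006, 0.0133]
tool_rot: [-0.0, 0.648, 0.762, 0.0]
contact_force: [0.1, -0.0, -1.1]
gripper_width: 0.274
grasp_force: 19.9
```

Run:
```python
from h import *
w=cam('wrist'); save('w5.png',w['frame'][150:380,150:490],2.2)
```

```text
(no output)
```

View pics/w5.png

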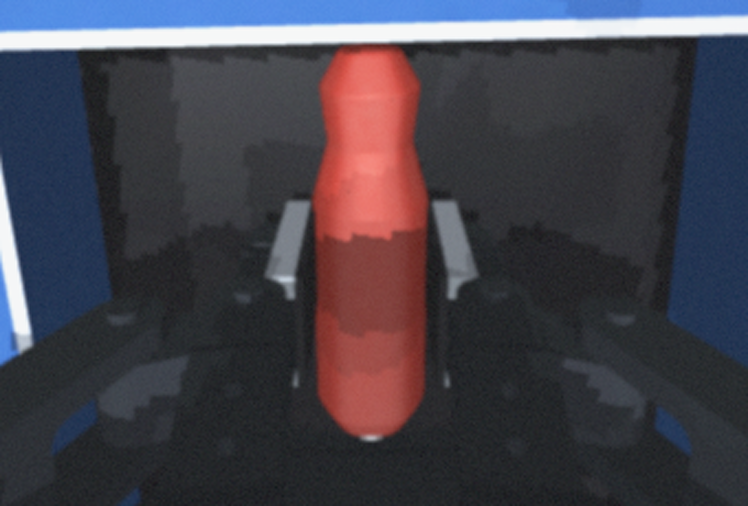

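Call:
carry_out(targets=[255,0.4,-2,0,0,255,0,0,0,0,255,0,0,6,0,255,0,0,6,0,255,0,0,6,0,255,0,0,4,0,255,0,0,0,0])

```text
t: 11.7
eef_pos: [0.4406, -0.2028, 0.0361]
tool_rot: [0.001, 0.648, 0.762, 0.0]
contact_force: [-0.3, -0.1, -0.6]
gripper_width: 0.278
grasp_force: 19.9
```

Call:
carry_out(targets=[255,0,0,3,0,255,0,0,3,0,255,0,0,3,0,255,0,0,3,0,255,0,0,0,0])

```text
t: 12.2
eef_pos: [0.44, -0.2027, 0.0475]
tool_rot: [0.0, 0.648, 0.762, -0.0]
contact_force: [0.1, 0.2, -1.9]
gripper_width: 0.275
grasp_force: 19.8
```

Call:
carry_out(targets=[255,0,0,3,0,255,0,0,3,0,255,0,0,3,0,255,0,0,3,0,255,0,0,0,0])

```text
t: 12.7
eef_pos: [0.4401, -0.2025, 0.0596]
tool_rot: [0.0, 0.648, 0.762, 0.0]
contact_force: [-1.1, 0.3, -1.6]
gripper_width: 0.273
grasp_force: 19.8
```

Run:
```python
from h import *
w=cam('wrist'); save('w6.png',w['frame'][130:400,120:520],2)
```

```text
(no output)
```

View pics/w6.png

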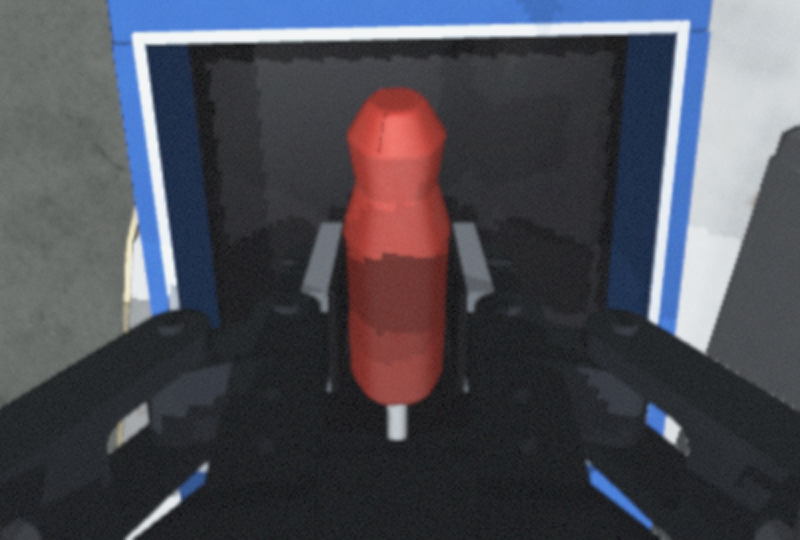

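Tilting works. The butt is now at (397,95), clear of the hatch edge and rising. I'll tilt a little more, then draw it out along its axis.

Call:
carry_out(targets=[255,0,0,3,0,255,0,0,3,0,255,0,0,3,0,255,0,0,0,0,255,-1.3,8,3,0,255,-1.3,8,3,0,255,-1.3,8,3,0,255,0,0,0,0])

```text
t: 13.55
eef_pos: [0.4364, -0.1769, 0.0778]
tool_rot: [0.0, 0.647, 0.763, 0.0]
contact_force: [-0.5, 1.1, -0.6]
gripper_width: 0.274
grasp_force: 20.0
```

Call:
carry_out(targets=[255,-1.3,8,3,0,255,-1.3,8,3,0,255,-1.3,8,3,0,255,-1.3,8,3,0,255,-1.3,8,3,0,255,-1.3,8,3,0,255,-1.3,8,3,0,255,0,0,0,0])

```text
t: 14.35
eef_pos: [0.4272, -0.1214, 0.0987]
tool_rot: [0.0, 0.647, 0.763, 0.0]
contact_force: [0.6, -0.0, -0.4]
gripper_width: 0.271
grasp_force: 20.0
```

Call:
carry_out(targets=[255,0,0,5,0,255,0,0,15,0,255,0,-5,30,0,255,0,-5,30,0,255,0,-5,30,0,255,0,-5,30,0,255,0,0,15,0,255,0,0,0,0,255,0,0,0,0,255,0,0,0,0])

```text
t: 15.35
eef_pos: [0.4261, -0.1425, 0.252]
tool_rot: [-0.001, 0.648, 0.762, -0.001]
contact_force: [-0.2, 0.2, -0.8]
gripper_width: 0.272
grasp_force: 20.0
```

Run:
```python
from h import *
s=cam('side'); t=cam('top'); print(bot.get_obs()['eef_pos'])
a=cv2.resize(s['frame'][130:300,230:430],(640,544)); b=cv2.resize(t['frame'][170:260,150:450],(800,240))
x=np.zeros((600,800,3),np.uint8); x[:240]=b; x[240:,:400]=cv2.resize(s['frame'][130:310,220:420],(400,360))
w=cam('wrist'); x[240:490,400:]=cv2.resize(w['frame'],(400,250)); save('f.png',x,1)
```

```text
[ 0.42635841 -0.14241382  0.25207002]
```

View pics/f.png

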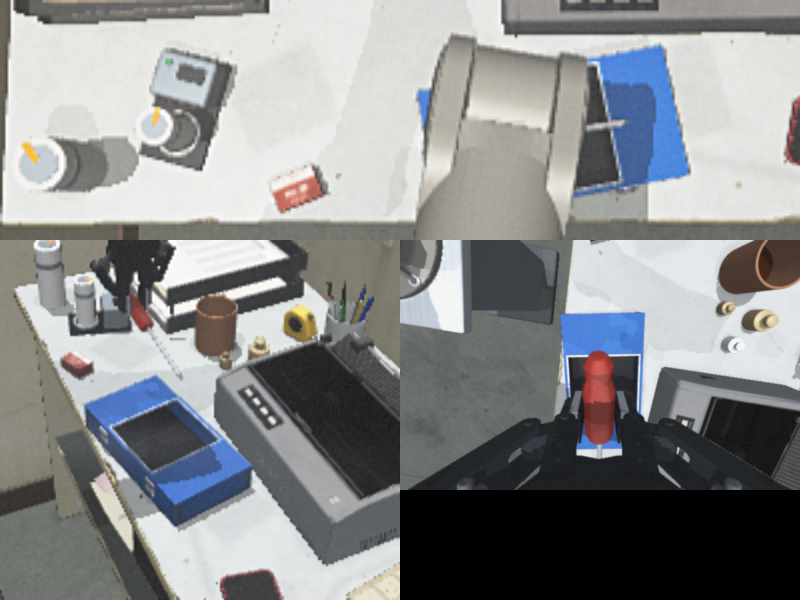

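The driver is held tilted, clear above the case in the side, top and wrist views. The tag stands in the cup with its stripe toward the block. I'm handing in.

```bash
python3 -c "
from station import bot
print(bot.hand_in())"
```

```text
the job is handed in; nothing more can be done
None
```

I turned the tag to within about 3° of the window and left it standing in the cup, then drew the screwdriver out handle end first; the arm now holds it still, tip about 19 cm above the desk. I handed the job in at about 15.5 s of the 48 s, and the hand-in call returned no verdict.

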